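Press a label holder home behind the lip of a bench shelf's sprung clamp

TASK

The bench shelf needs its section label. Press the clamp's lever down until it stays down by itself, so the jaw stands open; then take the wide label holder out of the storage block and push its foot down behind the clamp's front lip, label facing out over the front of the shelf, until it bottoms on the slot floor against the ejector spring. Finish while still gripping it and holding it pressed home, so that I can trip the clamp on it; press firmly but do not ram it, and leave everything else where it is.

Things in the scene. Friction and masses are not known exactly. Their poses are not given: they have to be found in the camera images.
- shelf: Fixed low bench shelf (riser), 160 deep (x) x 280 wide (y) mm, white deck top 85 mm above the desk, origin on the desk under the deck's centre; its front faces its own -x. An aluminium label clamp hangs on the middle of the deck's front edge: upright lip, behind it a steel jaw bar, plastic cheeks 66 mm apart at the slot's ends (84 mm high), lever at its right-hand (-y) end.
- slot_floor (a point): Middle of the clamp's slot floor, axes of the shelf, 70 mm above the desk. Lip's inner face at x = -4 mm from it. Lever up: slot 3.5 mm wide, no foot can enter; lever down: 8.5 mm wide (x = -4 to +4.5 mm), so the 6 mm foot has 2.5 mm play; 66 mm long along y. In its middle 28 mm a sprung ejector bar stands 6 mm above the floor until pushed down.
- lip_top (a point): Middle of the lip's top edge, 92 mm above the desk, 9 mm in front (-x) of the slot floor's middle; above 85 mm the lip is flared outward, below it is upright, and the jaw's sloping top edge behind it is as high, so the mouth is a funnel some 19 mm wide at the top once the lever is down.
- deck_rack: Tube rack with red-capped tubes, fixed on the shelf's deck; origin under its centre; its near face stands 45 mm behind the deck's front edge and 66 mm behind the slot's middle, caps up to 195 mm above the desk.
- ejector (a joint): Travel of the sprung ejector bar in the slot, m: 0 = up, 0.006 = pushed down flush with the slot floor (stop at 0.0065). It pushes up with 4 N at the top and 7 N when flush, and lifts the holder again if that is let go.
- lever (a joint): Clamp lever, rad: 0 = up (34 degrees above level, jaw shut), 0.70 = stop (just below level). Hinge along the shelf's y at x = -86, y = -52, z = 78 mm in the shelf's frame; it reaches 77 mm from there to the front. A spring lifts it, unless it was pressed past 0.61, where a spring bolt beside it snaps over its pin and keeps it at about 0.58, jaw open. Pressing at the pad takes about 6 N.
- lever_pad (a point): Middle of the top face of the lever's black finger pad (30 mm long, 24 mm wide), 62 mm from the hinge; 116 mm above the desk with the lever up, 83 mm when caught, 75 mm at the stop, moving 13 mm to the front on the way. Press straight down from above. The bolt's housing stands beside the lever's inner half, up to 97 mm above the desk.
- wide_holder: The wide label holder: upright white frame 76 wide (y) x 44 high x 9 thick (x) mm, striped paper label in its front (-x) face, over a foot 60 wide x 22 high x 6 thick mm; 66 mm tall in all. Origin under the middle of the foot, z up. 30 to 65 g. Stands foot down in a slot of the storage block, frame clear above it; grasp it across its thickness near the top.
- wide_holder_face (a point): Centre of the wide holder's label face, 4.5 mm in front (-x) of its middle plane and 44 mm above its underside.
- narrow_holder_1: A narrow label holder, same height and thickness, frame 50 wide, foot 36 wide; origin under its foot. Stays in the storage block.
- narrow_holder_2: Another like it. Stays in the storage block.
- block: Fixed grey storage block, 156 (x) x 96 (y) x 27 mm high, origin under its centre; three parallel slots along its y axis, 52 mm apart along x, 7.5 mm wide, 84 mm long, floor 6 mm above the desk. Each holds one label holder with its label towards the block's -x; which is where varies.
- snips: Scissors with blue handles, 199 mm, front right. Bystander, leave alone.
- bench_timer: White digital timer, 66 x 62 x 18 mm, front right. Bystander, leave alone.
- yellow_cup: Specimen cup with a yellow lid, 64 mm, front right. Bystander, leave alone.
- desk_stapler: Blue stapler, 128 mm, at the front of the desk. Bystander, leave alone.
- yellow_cup_2: Another specimen cup with a yellow lid, left of the shelf. Bystander, leave alone.
- labels: Roll of white labels, 69 mm across, 41 high, back left. Bystander, leave alone.
- tape: Roll of beige tape lying flat, left. Bystander, leave alone.
Things that resemble listed ones, but are neither listed nor needed, are in the scene too. Leave any green look-alike of the wide_holder alone.

How it is judged:
By the outcome, as a careful person would: the job done as asked, in the order asked, and still so for the second after the job is handed in, while the arm keeps its last pose, push and grip.
It also fails if it takes over 48 s, if anything falls off the work surface, if the arm or the gripper's body presses on something with over 40 N, if the wrist force passes 120 N, or if a joint passes its speed limit or range.

ROBOT

A 6-joint arm with a two-finger parallel gripper is mounted at the origin on a cart in front of the work surface, level with it; the furniture and walls round the work are solid. World frame = base frame: x ahead of the robot, y to its left, z up, the work surface at z = 0. Lengths are in mm, angles in rad, forces in N, time in s.
With the tool pointing down it reaches from about 275 to 825 mm from the base axis. Payload 4.9 kg.
Tool frame: the origin (TCP) lies at the very end of the fingers, on their centre line; the grasp point (between the pads) lies 19 mm behind it; z points along the fingers, y is the line along which they close (so a half turn about z gives the same grasp; the last joint's range is limited). The gripper opens to 85 mm and grips with 20 to 120 N. Pads are 22 mm wide; open, the fingers measure 114 mm over their backs; the gripper's body (76 mm by 85 mm) begins 54 mm behind the grasp point. The pads swing forward as they close: fully open they stand 13 mm farther back than shut.
Start: joints at [-1.296, 0.326, -0.193, 1.052, 0, 1.437], TCP at [218.643, -504.692, 231.281] pointing down, gripper open.
Joint ranges: [-2.65, 2.65], [-0.97, 1.79], [-1.3, 1.35], [-1.93, 2.1], [-1.47, 1.37], [-3.14, 3.14]. Speed limits (rad/s): [2.57, 2.57, 3.14, 3.14, 3.14, 3.14].

INTERFACE

Orientations are given as [roll, pitch, yaw] about the fixed x, y, z axes, in that order (R = Rz(yaw) Ry(pitch) Rx(roll)).
In Python, from bench import bot, solve_ik, imaging gives the robot as it stands. Calls block until the motion is done:
- bot.move_ptp(position, orientation): joint-space move of the TCP to a pose.
- bot.movel(position, rot=None, max_speed=150, threshold=None): straight line of the TCP; rot=None keeps the orientation; max_speed is the mean speed in mm/s. With threshold (N) it stops when the force on the tool has changed by that much, and returns True; else False.
- bot.move_j(angles): joint-space move.
- bot.grip(opening, effort=None): opening from 0.0 (shut) to 1.0 (fully open); effort is the grip in N (None keeps the last); returns when the fingers have stopped.
- bot.dwell(seconds).
- solve_ik(position, orientation): joint angles nearest the present ones, or None.
- bot.get_state(): the state.
- imaging.capture(name): name is "scene" or "top" or "wrist"; returns the picture (420x560x3 uint8, blue, green, red); there is no depth.
- imaging.camera_model(name): a dict with "K" (3x3 intrinsics, pixels), "position" and "rotation" of the camera in the world. Camera axes: x right, y up, looking along -z (the intrinsics and any distortion apply to the point x, -y, -z); pixel columns grow to the right and rows downward; lengths in mm; the calibration is good to about 2 mm. A picture is of the moment at which its call begins: read the wrist's pose just before it. camera_model takes no time and is no camera call; for the wrist camera it gives the pose at the moment of the call.
A pose or a line that the arm cannot do raises bot.IKError and nothing moves.
- bot.sign_off(): hands the job in; it is judged then, once.
The state is a dict: "t": time; "qpos": joint angles; "joint_velocities": joint speeds; "effort": joint torques, N m; "tcp_pos": TCP position; "orientation": TCP orientation; "contact_force": force on the tool from outside, world axes, zero at the start; "wrist_torque": the same for the moment, N m; "opening": opening from 0.0 (shut) to 1.0 (fully open); "gripper_force": force on a finger pad.
Only numpy, scipy, OpenCV 4.12 (cv2) and the standard library are available. Lean on these libraries where they do the work, as an engineer would, in place of code of your own. Each camera call takes 0.05 s, during which the arm holds its last target. There are 200 camera calls.

## Working session

There is one attempt and no reset: what is moved stays moved. The work goes in short steps, each a Python script; the robot and the scene stay as the last script left them, time stands still between calls to the robot, and variables do not carry over. Pictures are saved under pics/ and viewed, at most 10 in all, crops included, and the job is handed in when it is done.

```bash
mkdir -p pics; ls
python3 - <<'E'
from bench import bot, imaging
import cv2, numpy as np
for n in ("scene","top"):
    im=imaging.capture(n); cv2.imwrite(f"pics/{n}0.png",im)
    m=imaging.camera_model(n); print(n,{k:(np.round(v,4).tolist() if not isinstance(v,str) else v) for k,v in m.items()})
print(bot.get_state())
E
```

```text
pics
scene {'K': [[495.354, 0.0, 272.7825], [0.0, 495.354, 211.0851], [0.0, 0.0, 1.0]], 'position': [-279.1395, 610.7199, 1137.0131], 'rotation': [0.7822, 0.0075, -2.2663]}
top {'K': [[534.2974, 0.0, 283.896], [0.0, 534.2974, 217.1854], [0.0, 0.0, 1.0]], 'position': [214.6387, -34.4161, 1535.9837], 'rotation': [0.2062, -0.0048, -1.5845]}
{'t': 0.1, 'qpos': array([-1.29620715e+00,  3.26870117e-01, -1.93488118e-01,  1.05199840e+00,
       -2.11204884e-06,  1.43661045e+00]), 'joint_velocities': array([-0.0009793 , -0.00223363,  0.0035766 , -0.00120009,  0.00149736,
       -0.00227278]), 'effort': array([ 8.41287037e-04, -4.44238615e+01,  2.63038284e+01,  7.86122546e-03,
       -1.66614636e-04, -3.77909586e-06]), 'tcp_pos': array([ 218.49112983, -504.16963038,  230.57833767]), 'orientation': array([-3.14004609e+00, -2.06650108e-04,  4.08774898e-01]), 'contact_force': array([-0.09424272,  0.02231712, -0.84192292]), 'wrist_torque': array([-0.00290697, -0.01295816, -0.00242363]), 'gripper_force': 0.0, 'opening': 0.9980913773823835}
```

View pics/scene0.png

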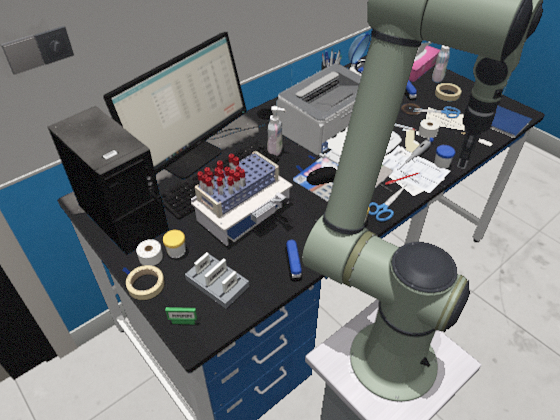

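View pics/top0.png

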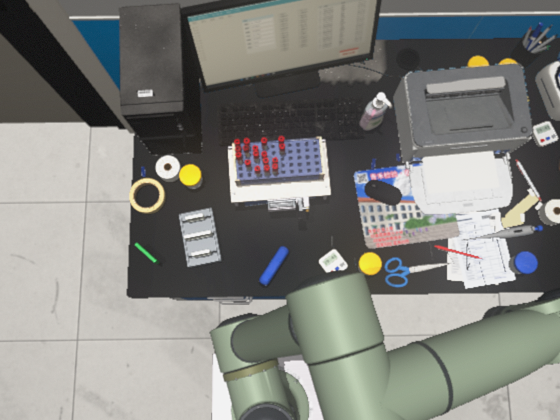

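The scene shows the shelf with clamp at about (265,210) scene / (285,205) top, and the block with three holders at (217,277) scene / (199,237) top. A green look-alike lies at (181,315) scene, off the block. Next I'll enlarge both areas.

```bash
cat > h.py <<'E'
import numpy as np, cv2
from scipy.spatial.transform import Rotation as Ro
from bench import bot, imaging, solve_ik
def ray(m,u,v):
    R=Ro.from_euler('xyz',m['rotation']).as_matrix(); K=np.array(m['K'])
    d=np.linalg.inv(K)@[u,v,1]; return np.array(m['position']), R@np.array([d[0],-d[1],-d[2]])
def plane(m,u,v,z):
    p,d=ray(m,u,v); return p+d*(z-p[2])/d[2]
def proj(m,P):
    R=Ro.from_euler('xyz',m['rotation']).as_matrix(); q=R.T@(np.array(P,float)-m['position'])
    q=np.array(m['K'])@[q[0],-q[1],-q[2]]; return q[:2]/q[2]
E
python3 - <<'E'
from h import *
a=cv2.imread("pics/top0.png"); b=cv2.imread("pics/scene0.png")
def t(im,x,y,w,h): return cv2.resize(im[y:y+h,x:x+w],(400,300),interpolation=cv2.INTER_CUBIC)
c=np.vstack([np.hstack([t(a,155,200,80,75-15),t(a,225,135,110,82)]),np.hstack([t(b,175,247,80,60),t(b,185,150,120,90)])])
cv2.imwrite("pics/crop1.png",c)
m=imaging.camera_model("top")
print("desk corner test",plane(m,199,237,27),plane(m,281,205,90))
m2=imaging.camera_model("scene"); print(plane(m2,217,280,27),plane(m2,265,212,90)); print(imaging.camera_model("wrist"))
E
```

```text
desk corner test [475.30798725 197.72655856  27.        ] [551.64619442 -37.88366864  90.        ]
[465.93608422 201.54894949  27.        ] [536.62064019 -29.77590159  90.        ]
{'K': array([[309.33570014,   0.        , 283.77936307],
       [  0.        , 309.33570014, 213.08719603],
       [  0.        ,   0.        ,   1.        ]]), 'position': array([ 286.5502556 , -475.25826175,  372.40554757]), 'rotation': array([-2.99495029e-01,  1.25531284e-04, -1.16189880e+00])}
```

View pics/crop1.png

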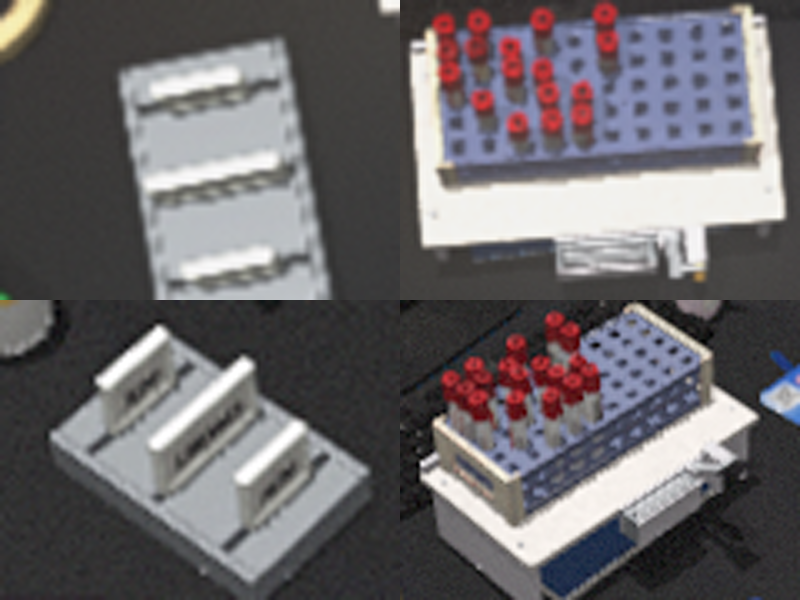

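The three candidates on the block (crop1, lower left) are (135,380), (205,425) and (270,475). The middle one has the widest frame, about 135 px against 92 px in the top tile, and is the wide_holder. The green one lies off the block. The labels face the robot. Next I'll move the wrist camera over the clamp and the block.

Run:
```python
from h import *
m=imaging.camera_model("top")
A=plane(m,230.5,202,85);B=plane(m,330.3,194.5,85)
d=A-B; th=np.arctan2(-d[0],d[1]); mid=(A+B)/2
print("deck edge",A,B,np.linalg.norm(d),"th",th)
C=mid-21*np.array([np.cos(th),np.sin(th),0]); print("slot",C)
a=plane(m,179.4,214,27);b=plane(m,211.4,208,27); d=a-b; tb=np.arctan2(-d[0],d[1]); print("block back",a,b,np.linalg.norm(d),tb)
Bc=(a+b)/2-78*np.array([np.cos(tb),np.sin(tb),0]); print("block c",Bc)
for s in (1,-1):
    print(s,solve_ik([C[0],C[1],150],[np.pi,0,th+s*np.pi/2]),solve_ik([Bc[0],Bc[1],50],[np.pi,0,tb+s*np.pi/2]))
np.savez("est.npz",C=C,th=th,B=Bc,tb=tb)
s=-1
def view(P,t,off,z,name,sd):
    y=t+s*np.pi/2; tx=np.array([np.cos(y),np.sin(y)])
    p=P[:2]-off*tx+sd*np.array([np.cos(t),np.sin(t)])
    bot.move_ptp([p[0],p[1],z],[np.pi,0,y]); bot.dwell(.3)
    w=imaging.camera_model("wrist"); im=imaging.capture("wrist"); cv2.imwrite(f"pics/{name}.png",im); np.savez(f"{name}.npz",**w)
    print(name,bot.get_state()['t'],bot.get_state()['tcp_pos'])
view(C,th,60,190,"c1",-15)
view(Bc,tb,60,150,"b1",0)
```

```text
deck edge [563.17482405 102.86334722  85.        ] [ 581.25774563 -176.32927629   85.        ] 279.7776136069674 th 0.06467828202625686
slot [551.26019397 -38.09026167  85.        ]
block back [543.35595351 255.51504887  27.        ] [559.95244961 163.47265786  27.        ] 93.5267096959505 0.17839669268896352
block c [474.89210309 195.65260203  27.        ]
1 [-0.20257875  0.39815388 -0.30722304  0.86541941  0.          1.30353929] [ 0.24701048  0.46060973 -0.51886192  0.59132468  0.          1.63941011]
-1 [-0.20257875  0.39815388 -0.30722304  0.86541941  0.         -1.83805336] [ 0.24701048  0.46060973 -0.51886192  0.59132468  0.         -1.50218254]
c1 3.125 [532.44724387  20.60928083 189.99289865]
b1 4.45 [464.75297045 253.96572618 150.11605727]
```

View pics/c1.png

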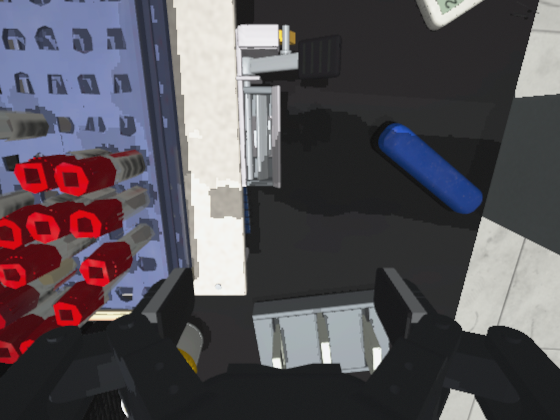

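View pics/b1.png

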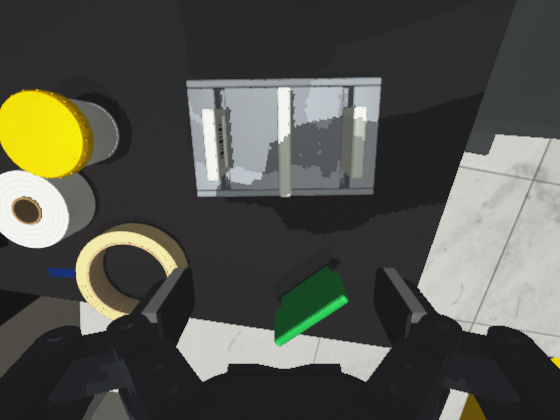

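c1 shows the clamp at (262,137), with lip edge at col ~280, lever pad at (320,57) and deck front edge at col ~243. b1 shows the block with corners near (188,80), (380,78), (373,195) and (198,196), and the wide holder, longest of the three, as a white bar at (285,142). Next I'll enlarge both.

Run:
```python
from h import *
a=cv2.imread("pics/c1.png"); b=cv2.imread("pics/b1.png")
c1=cv2.resize(a[10:210,225:358],(399,600),interpolation=cv2.INTER_CUBIC)
c2=cv2.resize(b[70:220,235:335],(400,600),interpolation=cv2.INTER_CUBIC)
cv2.imwrite("pics/crop2.png",np.hstack([c1,c2]))
# subpixel: edges of deck / lip along rows
g=cv2.cvtColor(a,cv2.COLOR_BGR2GRAY).astype(int)
for r in (110,130,150,170): print("clamp row",r,g[r,236:290].tolist())
g=cv2.cvtColor(b,cv2.COLOR_BGR2GRAY).astype(int)
for r in (100,140,180): print("holder row",r,g[r,272:300].tolist())
for c in (283,287): print("col",c,g[80:96,c].tolist(),g[186:202,c].tolist())
w=dict(np.load("b1.npz")); 
for q in ((188,80),(380,78),(373,195),(198,196)): print(q,plane(w,*q,27))
```

```text
clamp row 110 [223, 208, 157, 208, 228, 231, 226, 157, 98, 175, 214, 221, 201, 177, 148, 102, 158, 178, 178, 148, 165, 224, 200, 168, 166, 163, 159, 159, 161, 159, 154, 108, 88, 160, 179, 150, 156, 163, 164, 169, 169, 180, 205, 180, 100, 32, 27, 28, 28, 27, 27, 27, 34, 40]
clamp row 130 [233, 174, 183, 171, 218, 231, 231, 216, 135, 127, 160, 226, 220, 193, 168, 132, 125, 139, 178, 190, 177, 188, 221, 185, 165, 166, 162, 161, 161, 161, 170, 119, 117, 128, 136, 126, 169, 169, 163, 167, 169, 174, 204, 190, 109, 32, 28, 28, 28, 28, 29, 28, 28, 28]
clamp row 150 [234, 234, 224, 201, 189, 223, 230, 233, 179, 102, 168, 199, 227, 213, 184, 158, 118, 120, 127, 127, 113, 159, 218, 194, 168, 169, 162, 160, 161, 163, 161, 114, 112, 121, 114, 116, 110, 102, 100, 101, 103, 103, 115, 114, 72, 36, 32, 31, 32, 32, 33, 32, 33, 32]
clamp row 170 [229, 230, 231, 172, 167, 210, 226, 229, 230, 191, 119, 102, 192, 216, 199, 176, 143, 101, 85, 154, 171, 166, 186, 215, 182, 124, 103, 102, 102, 103, 104, 102, 86, 85, 87, 87, 93, 99, 101, 101, 102, 101, 112, 114, 79, 42, 33, 33, 30, 32, 31, 33, 32, 32]
holder 
[... 285 characters left out ...]
 89, 89]
holder row 180 [117, 117, 118, 118, 118, 118, 108, 124, 137, 147, 148, 148, 149, 150, 149, 149, 149, 143, 127, 120, 118, 119, 119, 118, 119, 119, 119, 118]
col 283 [152, 159, 160, 160, 152, 135, 123, 192, 238, 241, 243, 244, 244, 244, 244, 244] [148, 148, 147, 147, 147, 147, 147, 149, 153, 162, 143, 68, 32, 31, 32, 31]
col 287 [153, 160, 160, 160, 152, 133, 126, 212, 244, 244, 243, 244, 244, 244, 244, 244] [149, 149, 148, 148, 148, 148, 148, 166, 191, 194, 161, 74, 32, 32, 32, 32]
(188, 80) [556.79364288 163.85858606  27.        ]
(380, 78) [407.57090615 135.74576049  27.        ]
(373, 195) [388.41098648 228.81747519  27.        ]
(198, 196) [539.9697843  256.80024999  27.        ]
```

View pics/crop2.png

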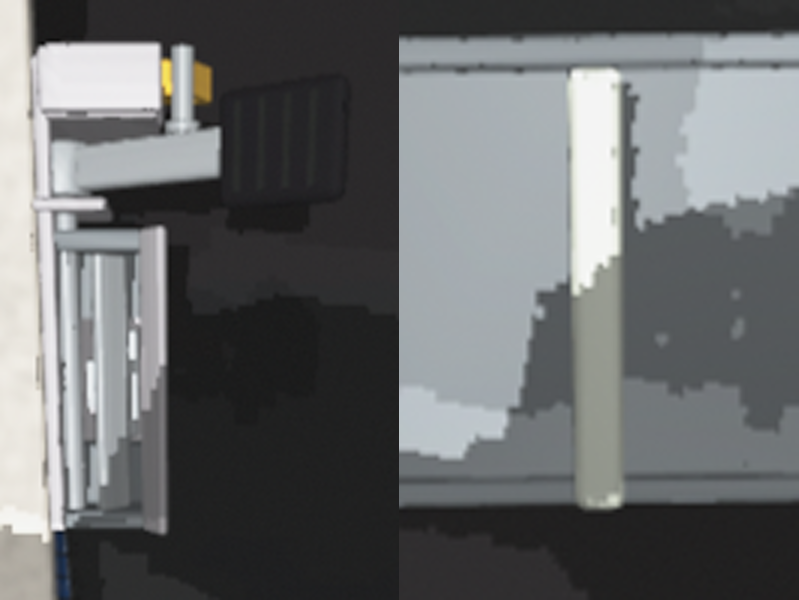

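Run:
```python
from h import *
w=dict(np.load("c1.npz")); a=cv2.imread("pics/c1.png")
g=cv2.cvtColor(a,cv2.COLOR_BGR2GRAY).astype(int)
pts=[]
for r in range(225,288,4):   # deck front edge
    row=g[r,225:265]; k=np.argmin(np.diff(row)); pts.append(plane(w,225+k+.5,r,85))
pts=np.array(pts); 
v,*_=np.linalg.lstsq(np.c_[pts[:,1],np.ones(len(pts))],pts[:,0],rcond=None); print("deck edge x=%.4f*y+%.1f"%tuple(v),"resid",np.std(pts[:,0]-v[0]*pts[:,1]-v[1]), -np.arctan(v[0]))
L=[]
for r in range(92,184,4):
    row=g[r,270:290]; k=np.argmin(np.diff(row)); L.append(plane(w,270+k+.5,r,92))
L=np.array(L); u,*_=np.linalg.lstsq(np.c_[L[:,1],np.ones(len(L))],L[:,0],rcond=None); print("lip edge",u,np.std(L[:,0]-u[0]*L[:,1]-u[1]))
print("lip ends",plane(w,279,85,92),plane(w,279.5,187.3,92))
c=[plane(w,262,r,84) for r in (86.7,93.3,181,186)]; print("cheeks",[x.round(1) for x in c])
print("pad corners z116",[plane(w,225+x/3,10+y/3,116).round(1) for x,y in((222,92),(348,75),(340,200),(228,203))])
b=dict(np.load("b1.npz"))
print("holder top ends",[plane(b,x,y,72).round(1) for x,y in ((277.6,87),(290.2,87),(278.3,196),(290.9,196))])
top=imaging.camera_model("top");
```

```text
deck edge x=-0.0613*y+566.7 resid 0.40239270392775456 0.06120565790344427
lip edge [-5.86421861e-02  5.37153587e+02] 2.684812114835132
lip ends [541.12085729 -77.85064077  92.        ] [536.24340649  -2.9351246   92.        ]
cheeks [array([553.8, -76.6,  84. ]), array([553.6, -72. ,  84. ]), array([550.7,  -5.5,  84. ]), array([550.6,  -1.3,  84. ])]
pad corners z116 [array([ 529.7, -102. ,  116. ]), array([ 504. , -106.8,  116. ]), array([502.9, -83. , 116. ]), array([526.8, -80.9, 116. ])]
holder top ends [array([484.6, 160.3,  72. ]), array([476.3, 158.8,  72. ]), array([471.4, 233.3,  72. ]), array([462.4, 231.6,  72. ])]
```

Two checks agree. The cheeks are 66.5 apart, and the lever pad measures (515.9,-93.2) against a predicted (515.7,-93.1). The slot is at about (548.4,-38.8) with yaw 0.062. Next I'll press the lever.

```bash
cat >> h.py <<'E'
TH=0.0622; S=np.array([548.4,-38.8]); TB=0.182
def rel(x,y): return S+[x*np.cos(TH)-y*np.sin(TH), x*np.sin(TH)+y*np.cos(TH)]
def rpy(t): return [np.pi,0,t-np.pi/2]
def st(msg):
    s=bot.get_state(); print(msg,"t%.2f"%s['t'],s['tcp_pos'].round(1),"F",s['contact_force'].round(1),"T",s['wrist_torque'].round(2),"op %.3f gf %.1f"%(s['opening'],s['gripper_force']))
    return s
def look(name):
    w=imaging.camera_model("wrist"); im=imaging.capture("wrist"); cv2.imwrite(f"pics/{name}.png",im); np.savez(f"{name}.npz",**w); return im
E
python3 - <<'E'
from h import *
p=rel(-44,-52)
bot.move_ptp([*p,150],rpy(TH)); bot.grip(0.0); st("above")
bot.movel([*p,124],max_speed=80); bot.dwell(.1); st("near")
r=bot.movel([*p,70],max_speed=35,threshold=14); st(f"hit {r}"); bot.dwell(.2); st("hold")
E
```

```text
above t6.53 [507.7 -93.5 150. ] F [-0.7 -0.3 -0.1] T [-0.02 -0.02  0.01] op -0.000 gf 0.0
near t7.11 [508.  -93.4 124.3] F [-0.7  1.1  0.2] T [ 0.03 -0.01 -0.02] op -0.001 gf 0.0
hit True t8.38 [507.6 -93.7  75.5] F [-3.6  0.7 12.2] T [ 0.14  0.6  -0.03] op 0.003 gf 5.9
hold t8.58 [507.5 -93.7  75.5] F [-3.2 -0.  11.1] T [0.14 0.53 0.01] op 0.001 gf 5.5
```

Run:
```python
from h import *
p=rel(-44,-52)
bot.movel([*p,150],max_speed=150); st("up")
bot.move_ptp([532.4,20.6,190],rpy(TH)); bot.grip(0.45); bot.dwell(.2); im=look("c2"); st("view")
cv2.imwrite("pics/c2crop.png",cv2.resize(im[10:210,225:358],(399,600),interpolation=cv2.INTER_CUBIC))
```

```text
up t9.23 [507.4 -93.2 149.1] F [-0.1 -0.3 -0.4] T [-0.05 -0.01 -0.02] op -0.002 gf 0.0
view t10.49 [532.4  20.5 190.1] F [-0.8 -0.2 -0.3] T [-0.01  0.02 -0.06] op 0.455 gf 0.0
```

View pics/c2crop.png

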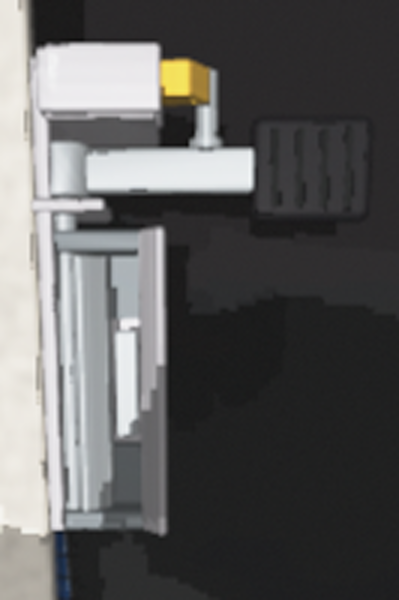

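The lever (tile (310,168)) now lies level and the yellow bolt sits over its pin, so it is caught. The jaw stands open, with the ejector at tile (126,380) in the slot. Next I'll grasp the holder.

Run:
```python
from h import *
w=dict(np.load("c2.npz")); print("ejector ends",plane(w,267,10+320/3,76),plane(w,267,10+440/3,76),"slot mid",S)
H=[473.7,196.0]
bot.move_ptp([*H,110],rpy(TB)); st("above")
bot.movel([*H,42],max_speed=70,threshold=10); st("down")
bot.grip(0.0,60); st("gripped")
bot.movel([*H,165],max_speed=100); st("lifted")
p=rel(0.25,0); bot.move_ptp([*p,165],rpy(TH)); bot.dwell(.3); st("hover")
im=look("hov"); t=imaging.capture("top"); s=imaging.capture("scene")
f=lambda im,x,y,w,h: cv2.resize(im[y:y+h,x:x+w],(400,300),interpolation=cv2.INTER_CUBIC)
cv2.imwrite("pics/hov4.png",np.vstack([cv2.resize(im,(800,600))[150:450],np.hstack([f(s,195,140,120,90),f(t,230,150,110,82)])]))
```

```text
ejector ends [549.33494402 -55.73673914  76.        ] [547.89233196 -24.47916747  76.        ] slot mid [548.4 -38.8]
above t11.32 [474.7 195.7 110.6] F [ 0.5 -0.1  0.5] T [-0.02 -0.03  0.01] op 0.454 gf 0.0
down t12.44 [474.1 196.1  42.4] F [-0.2 -0.2  1.1] T [-0.02  0.05 -0.  ] op 0.445 gf 0.0
gripped t12.81 [474.3 196.2  42.5] F [0.7 0.9 3.3] T [ 0.01 -0.1   0.03] op 0.094 gf 58.8
lifted t14.19 [473.1 195.9 164.3] F [-0.9  0.4 -1. ] T [ 0.03  0.07 -0.02] op 0.094 gf 58.8
hover t15.47 [548.6 -37.6 165.1] F [-0.5  0.7 -0.7] T [-0.02  0.01  0.01] op 0.093 gf 58.8
```

View pics/hov4.png

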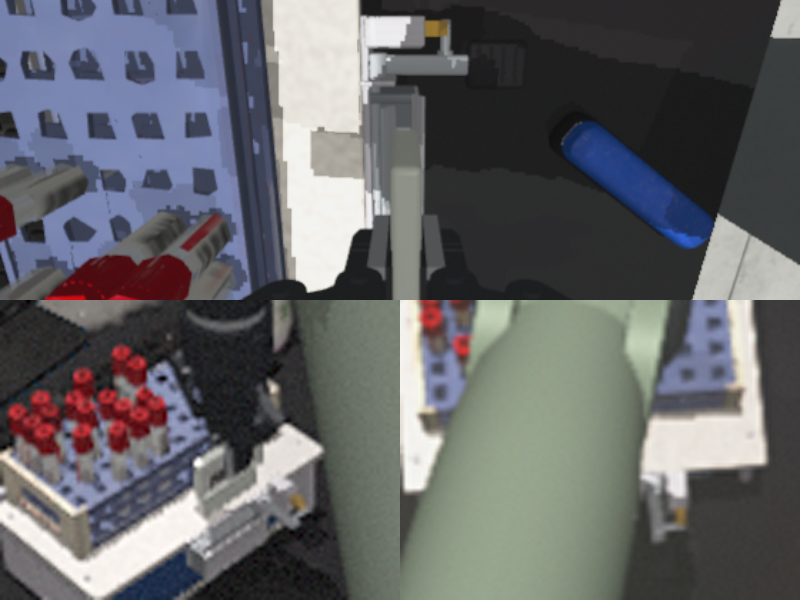

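The holder is held upright between the pads. Its near end is at composite (406,168), lined up over the slot, and the lever is still caught. Next I'll check the lateral offset numerically.

Run:
```python
from h import *
im=cv2.imread("pics/hov.png"); w=dict(np.load("hov.npz"))
g=cv2.cvtColor(im,cv2.COLOR_BGR2GRAY).astype(int)
for c in (280,284,288): print(c,g[190:235,c].tolist())
for r in (230,240): print(r,g[r,268:300].tolist())
s=np.mean([bot.get_state()['tcp_pos'] for _ in range(10)],0); print("tcp",s,bot.get_state()['tcp_pos'],"want",rel(.25,0))
P=plane(w,284,222.6,195.3); print("end",P,"expected",rel(.25,-38), "at z129 for outer lower end")
```

```text
280 [83, 82, 83, 88, 108, 121, 112, 107, 107, 107, 107, 106, 107, 107, 106, 106, 106, 106, 107, 106, 107, 107, 107, 107, 107, 107, 107, 107, 107, 107, 109, 117, 129, 138, 143, 146, 149, 147, 143, 142, 143, 143, 143, 143, 143]
284 [83, 83, 82, 88, 110, 124, 113, 106, 106, 106, 106, 106, 106, 107, 106, 107, 107, 107, 107, 106, 106, 107, 107, 107, 107, 107, 106, 107, 107, 107, 110, 117, 129, 138, 143, 149, 152, 149, 143, 142, 143, 143, 143, 143, 143]
288 [96, 95, 96, 96, 98, 100, 105, 106, 106, 106, 106, 106, 107, 106, 106, 106, 107, 107, 107, 107, 107, 107, 107, 107, 107, 108, 107, 107, 108, 108, 110, 118, 129, 138, 144, 150, 154, 152, 145, 143, 143, 143, 143, 143, 143]
230 [108, 103, 102, 102, 98, 111, 125, 132, 136, 142, 143, 142, 143, 143, 143, 143, 143, 142, 142, 143, 143, 143, 144, 141, 137, 133, 122, 132, 108, 64, 45, 45]
240 [106, 103, 103, 102, 98, 110, 125, 131, 136, 141, 143, 143, 143, 143, 143, 143, 142, 143, 143, 143, 143, 143, 143, 140, 136, 133, 121, 129, 101, 59, 45, 45]
tcp [548.65497395 -38.26559785 165.06291668] [548.65497395 -38.26559785 165.06291668] want [548.64951655 -38.78446002]
end [549.8281992  -75.56545088 195.3       ] expected [551.01159278 -76.71097576] at z129 for outer lower end
```

Run:
```python
from h import *
w=dict(np.load("hov.npz")); print("frame lower end y",plane(w,284,194.3,151),plane(w,284,220.5,195.3))
p=rel(0.25,0)
bot.movel([*p,135],max_speed=60); bot.dwell(.2); st("mouth")
r=bot.movel([*p,113.5],max_speed=25,threshold=8); st(f"down {r}")
```

```text
frame lower end y [549.82871309 -75.92746944 151.        ] [549.88247703 -76.40685559 195.3       ]
mouth t16.47 [549.  -38.9 135.4] F [-0.9  0.2 -1. ] T [-0.03  0.01 -0.04] op 0.095 gf 58.8
down False t17.48 [548.7 -38.8 113.5] F [ 1.7  0.9 -0.5] T [ 0.01 -0.23  0.02] op 0.093 gf 58.8
```

Run:
```python
from h import *
p=rel(1.0,0)
bot.movel([*p,113.5],max_speed=10); bot.dwell(.2); st("shift")
r=bot.movel([*p,101],max_speed=12,threshold=20); st(f"press {r}"); bot.dwell(.5); st("hold")
```

```text
shift t17.93 [549.3 -38.7 113.5] F [ 0.  -0.3  0.1] T [0.01 0.02 0.01] op 0.095 gf 58.8
press True t18.62 [549.5 -38.7 106.6] F [-2.   0.   6.7] T [0.09 0.39 0.05] op 0.095 gf 59.8
hold t19.12 [549.5 -38.8 106.6] F [-0.8  0.4  6.4] T [0.02 0.31 0.04] op 0.094 gf 59.8
```

Run:
```python
from h import *
p=rel(1.0,0)
z=106.4
while z>103:
    bot.movel([*p,z],max_speed=8); bot.dwell(.15); s=st(f"cmd {z:.1f}")
    if s['contact_force'][2]>18: break
    z-=.3
bot.dwell(.5); st("hold")
```

```text
cmd 106.4 t19.52 [549.6 -38.8 106.9] F [-0.9  1.2  5.9] T [ 0.07  0.4  -0.04] op 0.093 gf 59.8
cmd 106.1 t19.93 [549.6 -38.7 106.5] F [-1.4 -0.3  5.8] T [ 0.1  0.4 -0. ] op 0.094 gf 59.8
cmd 105.8 t20.32 [549.6 -38.7 106.5] F [-1.7  0.3  8.1] T [ 0.11  0.55 -0.03] op 0.092 gf 60.1
cmd 105.5 t20.73 [549.6 -38.8 106.5] F [-2.8  0.1 10.3] T [0.17 0.76 0.04] op 0.093 gf 60.5
cmd 105.2 t21.12 [549.7 -38.8 106.5] F [-4.6  0.5 12.1] T [0.13 0.9  0.01] op 0.096 gf 60.9
cmd 104.9 t21.52 [549.7 -38.8 106.4] F [-4.1  1.3 14.1] T [ 0.19  1.07 -0.01] op 0.095 gf 61.3
cmd 104.6 t21.93 [549.7 -38.8 106.4] F [-4.1  1.  17. ] T [0.23 1.25 0.03] op 0.095 gf 61.6
cmd 104.3 t22.32 [549.7 -38.8 106.4] F [-6.1  1.7 18.8] T [ 0.3   1.43 -0.03] op 0.094 gf 62.0
hold t22.82 [549.7 -38.8 106.4] F [-5.9  1.2 18.5] T [0.21 1.43 0.01] op 0.095 gf 62.0
```

Run:
```python
from h import *
p=rel(0.5,0)
bot.movel([*p,104.3],max_speed=8); bot.dwell(.4); st("relief")
im=look("fin"); s=imaging.capture("scene")
f=lambda im,x,y,w,h: cv2.resize(im[y:y+h,x:x+w],(400,300),interpolation=cv2.INTER_CUBIC)
cv2.imwrite("pics/fin2.png",np.vstack([cv2.resize(im,(800,600))[0:300],np.hstack([f(s,195,140,120,90),f(im,210,40,160,120)])]))
```

```text
relief t23.48 [549.6 -38.8 106.4] F [-5.5  2.1 17.8] T [ 0.26  1.21 -0.01] op 0.096 gf 61.6
```

View pics/fin2.png

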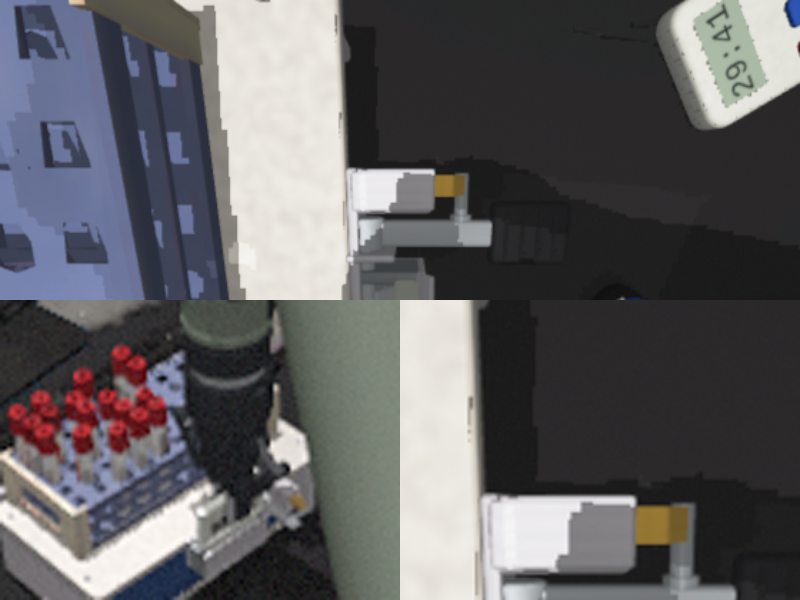

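The lever is still caught under the bolt (composite (450,185)). The holder stands in the slot behind the lip (scene tile (215,525)), seated on a hard stop at the expected height with an 18 N push.

```bash
python3 -c "
from h import *
st('end'); print(bot.sign_off())"
```

```text
end t23.57 [549.6 -38.8 106.4] F [-4.7  1.1 17.1] T [0.22 1.14 0.01] op 0.095 gf 61.6
the job is handed in; nothing more can be done
None
```

The job is handed in at 23.6 s: the lever is caught down with the jaw open, and the wide label holder sits at the expected slot-floor height behind the lip with its label facing out, still gripped and pressed down with about 17 N.

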